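# Free the top shine cup from its nest and stand it in the brush tray

## Robot

A 6-joint arm with a two-finger parallel gripper is mounted at the origin on the work surface. World frame = base frame: x ahead of the robot, y to its left, z up, the work surface at z = 0. Lengths are in mm, angles in rad, forces in N, time in s.
With the tool pointing down it reaches from about 400 to 825 mm from the base axis. Payload 7 kg.
Tool frame: the origin (TCP) lies at the very end of the fingers, on their centre line; the grasp point (between the pads) lies 19 mm behind it; z points along the fingers, y is the direction in which the jaws open and shut (so a half turn about z gives the same grasp; the last joint's range is limited). The gripper opens to 88 mm and grips with 3 to 60 N. Pads are 19 mm wide; open, the fingers measure 130 mm over their backs; the gripper's body (78 mm by 193 mm) begins 47 mm behind the grasp point.
Start: joints at [1.432, 0.359, 0.012, 0, -1.224, -0.288], TCP at [279.429, 614.422, 226.561] pointing down, gripper open.
Joint ranges: [-3.07, 3.07], [-1.43, 2.12], [-1.02, 1.25], [-3.03, 1.67], [-3.05, -0], [-3.03, 3.03]. Speed limits (rad/s): [2.39, 2.39, 3.01, 3.14, 3.14, 3.14].

## Interface

Orientations are given as a unit quaternion [x, y, z, w].
In Python, from plant import bot gives the robot as it stands. Calls block until the motion is done:
- bot.move_ptp(position, orientation): joint-space move of the TCP to a pose.
- bot.line_to(position, velocity=150, ori=None): straight line of the TCP; ori=None keeps the orientation; velocity is the mean speed in mm/s.
- bot.move_joints(angles): joint-space move.
- bot.move_gripper(opening, force=None): finger opening in mm; force is the grip in N (None keeps the last); returns when the fingers have stopped.
- bot.pause(seconds).
- bot.solve_ik(position, orientation): joint angles nearest the present ones, or None.
- bot.read_state(): the state.
- bot.camera(name): name is "side" or "top" or "wrist"; returns the picture (480x640x3 uint8, red, green, blue); there is no depth.
- bot.get_calibration(name): a dict with "fx", "fy", "cx", "cy" (pixels), "view" (4x4, takes a point from world to camera coordinates); the wrist camera has in their place "T_tool_cam" (4x4, takes a point from camera to tool coordinates, whose origin is the TCP and whose axes are the flange's). Camera axes: x right, y up, looking along -z (the intrinsics and any distortion apply to the point x, -y, -z); pixel columns grow to the right and rows downward; lengths in mm; the calibration is good to about 2 mm. A picture is of the moment at which its call begins: read the wrist's pose just before it. get_calibration takes no time and is no camera call.
A pose or a line that the arm cannot do raises bot.Unreachable and nothing moves.
- bot.close_job(): hands the job in, once; it reports no verdict.
The state is a dict: "t": time; "joint_pos": joint angles; "qvel": joint speeds; "tau": joint torques, N m; "tcp_pos": TCP position; "eef_rot": TCP orientation; "contact_force": force on the tool from outside, world axes, zero at the start; "moment": the same for the moment, N m; "width": finger opening in mm.
Only numpy, scipy, OpenCV 4.12 (cv2) and the standard library are available. Lean on these libraries where they do the work, as an engineer would, in place of code of your own. Each camera call takes 0.05 s, during which the arm holds its last target.

## Task

Two metal polishing cups are nested one on the other; pull the upper one straight up out of the lower one and stand it upright on the floor of the empty compartment of the brush tray, setting it down rather than dropping it. Leave the lower cup, and the single cup standing by itself, upright where they are.

Things in the scene. Friction and masses are not known exactly. Their poses are not given: they have to be found in the camera images.
- cup_top_mid (a point): Upper nested cup: bright metal, round, open, 80 mm tall, 350 g. Foot 40 mm diameter, 20 mm tall; above it a straight body 53 mm diameter, 60 mm tall. Point: on the axis 40 mm above the underside; z up the axis. The foot sits 20 mm deep in the lower cup, gripped by springs (1 to 3 N to free it besides its weight); the whole body stands above the lower rim, its middle 10 mm above this point.
- cup_low_mid (a point): Lower cup of the nest, same form and weight, standing loose on the ledge (z = 0). Point: on its axis half-way up, 40 mm above the ledge; its rim is 40 mm above this point. z is its axis, upward. The upper cup must rise more than 20 mm before it can move sideways.
- cup_lone_mid (a point): A third cup of the same form that stands singly on the ledge at least 100 mm from the nest; a bystander. This point is on its axis half-way up, 40 mm above the ledge.
- tray_empty (a point): Floor centre of the empty compartment of the dark brown bakelite brush tray (280 x 150 mm, fixed). The other, equal compartment, centred 137 mm along this point's +x, holds a shoe brush (126 x 50 mm, 48 mm tall). Inside 131 mm along x by 138 mm along y; floor 6 mm above the ledge, walls 16 mm above the floor. z is up.
Things that resemble listed ones, but are neither listed nor needed, are in the scene too. Leave any blue or purple look-alike of the part that bears cup_low_mid alone. What is shaped like the part that bears cup_top_mid but turquoise is not meant.

How it is judged (in metres and radians):
On the way:
1. the upper cup is lifted clear of the lower one, still above it, with the lower cup left standing (z of cup_top_mid in the frame of cup_low_mid above 0.083 m and horizontal distance between cup_top_mid and cup_low_mid below 0.04 m and height (world z) of cup_low_mid below 0.045 m and angle between cup_low_mid's own z axis and vertical below 0.17 rad), for 0.05 s.
At the end, for the whole second after the job is handed in: The cup that was on top stands upright (within 10 degrees) on the floor of the tray's empty compartment, anywhere inside its walls; the lower cup and the single cup stand upright (within 10 degrees), each within 40 mm of where it began (x of cup_top_mid in the frame of tray_empty between -0.047 and 0.047 m and y of cup_top_mid in the frame of tray_empty between -0.052 and 0.052 m and z of cup_top_mid in the frame of tray_empty between 0.034 and 0.046 m and angle between each of cup_top_mid, cup_low_mid, cup_lone_mid's own z axis and vertical below 0.17 rad and distance of each of cup_low_mid, cup_lone_mid from where it was at the start of the episode below 0.04 m); the robot touches nothing.
It fails at once if the upper cup is dropped (it falls free at more than 0.55 m/s, a drop of about 15 mm) (height (world z) of cup_top_mid above 0.03 m and linear speed of cup_top above 0.55 m/s and contact force between the fingers and cup_top below 0.1 N).
It fails at once if the lower cup is tipped over or carried off (angle between cup_low_mid's own z axis and vertical above 0.5 rad or distance of cup_low_mid from where it was at the start of the episode above 0.06 m).
It fails at once if the single cup is tipped over or carried off (angle between cup_lone_mid's own z axis and vertical above 0.5 rad or distance of cup_lone_mid from where it was at the start of the episode above 0.06 m).
It also fails if it takes over 38 s, if anything falls off the work surface, if the arm or the gripper's body presses on something with over 40 N, if the wrist force passes 120 N, or if a joint passes its speed limit or range.

## Working session

There is one attempt and no reset: what is moved stays moved. The work goes in short steps, each a Python script; the robot and the scene stay as the last script left them, time stands still between calls to the robot, and variables do not carry over. Pictures are saved under pics/ and viewed, and the job is handed in when it is done.

```bash
ls; mkdir -p pics
python3 - <<'E'
from plant import bot
import cv2,json
for n in ["top","side","wrist"]:
    print(n,{k:(v if not hasattr(v,'tolist') else v.tolist()) for k,v in bot.get_calibration(n).items()})
    s=bot.read_state()
    cv2.imwrite(f"pics/{n}0.png",bot.camera(n)[:,:,::-1])
print(s['t'],s['tcp_pos'],s['eef_rot'],s['width'])
E
```

```text
pics
top {'fx': 562.2986564487933, 'fy': 562.2986564487933, 'cx': 320.54502829424615, 'cy': 240.8245276978895, 'view': [[0.006260437385588613, -0.9999802969989998, -0.00046101793169565046, 42.60758390159481], [0.9863883920007741, 0.006099588938745187, 0.16431900419886197, -576.4988555593346], [-0.1643129546014812, -0.0014834515733780315, 0.9864071432839288, -971.2917956923787], [0.0, 0.0, 0.0, 1.0]]}
side {'fx': 554.5087386216404, 'fy': 554.5087386216404, 'cx': 314.1527223326008, 'cy': 242.9249028034247, 'view': [[0.8245152404314295, -0.5658394295816769, -0.000598520663291437, -447.38685231890713], [0.28770741296094365, 0.4183227468369187, 0.8615280169594813, -248.43603263888969], [-0.4872361468770792, -0.7105151788733988, 0.5077096786224186, -603.4279209225488], [0.0, 0.0, 0.0, 1.0]]}
wrist {'fx': 378.42234541514574, 'fy': 378.42234541514574, 'cx': 318.1311796182588, 'cy': 235.8843238405339, 'T_tool_cam': [[8.914665783611164e-05, 0.9520504414286285, 0.30594108751265764, 84.08806807022884], [0.9999999644424549, -7.979211604770008e-06, -0.00026655472593930765, 0.19773951504398202], [-0.0002513323758196115, 0.30594110039660644, -0.9520504082873713, -157.61071677488485], [0.0, 0.0, 0.0, 1.0]]}
0.1 [279.25837307 614.05275433 225.72542686] [ 9.77308131e-01 -2.11821335e-01 -7.63120579e-05  7.30291468e-04] 87.91778788995708
```

View pics/top0.png

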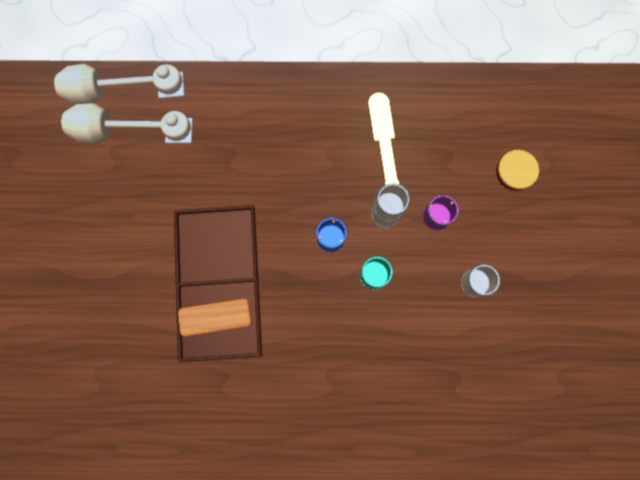

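View pics/side0.png

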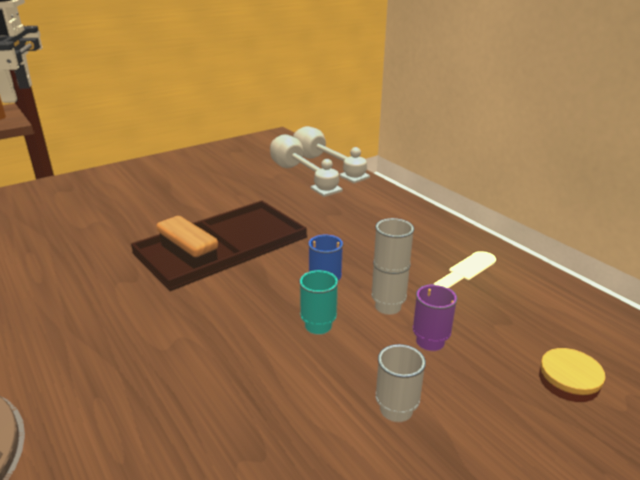

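View pics/wrist0.png

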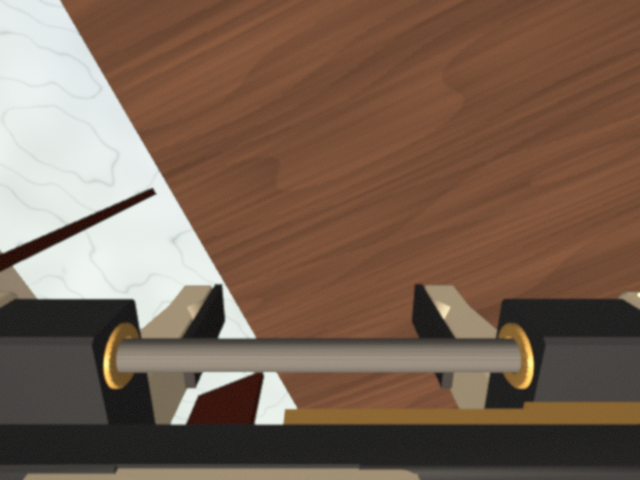

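```bash
cat > h.py <<'E'
import numpy as np,cv2
def ray(c,u,v):
    V=np.array(c['view']);R=V[:3,:3];o=-R.T@V[:3,3]
    d=R.T@np.array([(u-c['cx'])/c['fx'],-(v-c['cy'])/c['fy'],-1]);return o,d
def onz(c,u,v,z):
    o,d=ray(c,u,v);return o+d*(z-o[2])/d[2]
def proj(c,p):
    q=np.array(c['view'])@np.r_[p,1];return np.array([c['cx']+c['fx']*q[0]/-q[2],c['cy']+c['fy']*q[1]/q[2]])
E
python3 - <<'E'
import cv2,numpy as np
t=cv2.imread('pics/top0.png');s=cv2.imread('pics/side0.png')
for n,im in(('top',t),('side',s)):
    h=cv2.cvtColor(im,cv2.COLOR_BGR2HSV)
    m=((h[...,1]<70)&(h[...,2]>60)).astype(np.uint8)*255
    k,l,st,ce=cv2.connectedComponentsWithStats(m)
    for i in range(1,k):
        if 150<st[i,4]<20000: print(n,st[i],ce[i].round(1))
    cv2.imwrite(f'pics/m_{n}.png',m)
c1=cv2.resize(t[165:315,310:520],None,fx=3.6,fy=3.6,interpolation=2)
c2=cv2.resize(s[205:430,280:480],None,fx=2.6,fy=2.6,interpolation=2)
cv2.imwrite('pics/c1.png',c1);cv2.imwrite('pics/c2.png',c2)
E
```

```text
top [  54   64  139   80 5645] [117.2 103.1]
top [ 368   92   42  136 2710] [386.4 165.4]
top [ 461  264   40   33 1015] [480.8 280.5]
side [  0  22  37  23 164] [11.8 35.7]
side [  0  44  31  42 201] [19.7 56.7]
side [ 271  127  369  183 9474] [452.  209.9]
side [ 372  218   42   96 3129] [391.3 263.2]
side [433 252  63  37 892] [466.8 268.3]
side [ 376  344   50   77 3032] [399.2 380.3]
side [  7 410  17  64 364] [ 17.3 441. ]
```

View pics/c1.png

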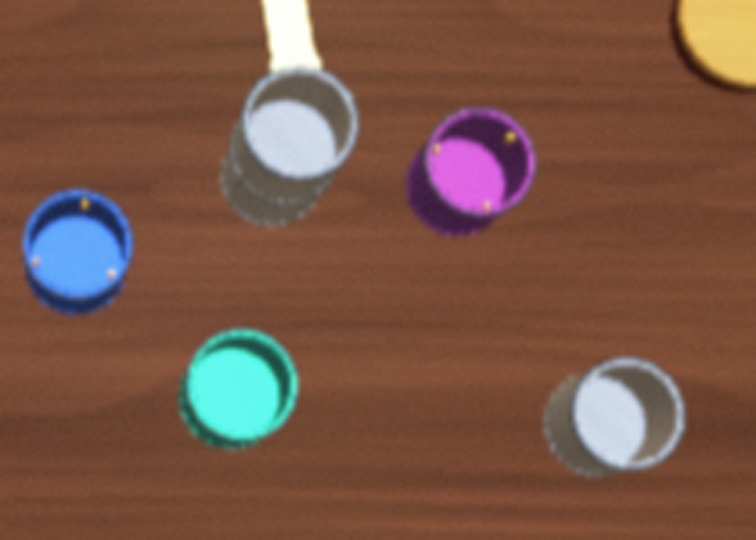

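View pics/c2.png

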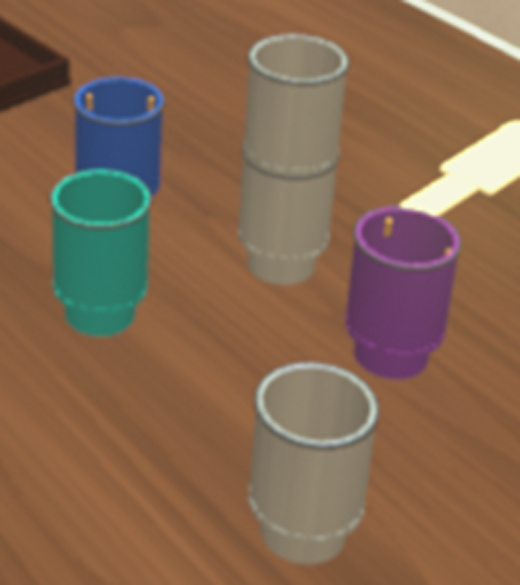

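Run:
```python
from plant import bot
from h import *
T=bot.get_calibration('top');S=bot.get_calibration('side')
def tri(a,b):
    o1,d1=ray(T,*a);o2,d2=ray(S,*b)
    k=np.linalg.lstsq(np.c_[d1,-d2],o2-o1,rcond=None)[0]
    p,q=o1+k[0]*d1,o2+k[1]*d2
    return ((p+q)/2).round(1),np.linalg.norm(p-q).round(1)
for n,a,b,z in(('nest',(393.4,199),(394.4,227.7),140),('lone',(484.5,279.5),(401.5,360.2),80),
  ):
    print(n,tri(a,b),onz(T,*a,z).round(1),onz(S,*b,z).round(1))
# others at rim 80, top
for n,a in(('blue',(331.2,232.8)),('turq',(377,272.5)),('purple',(443.3,209.8))): print(n,onz(T,*a,80).round(1), onz(T,*a,60).round(1))
t=cv2.imread('pics/top0.png');h=cv2.cvtColor(t,cv2.COLOR_BGR2HSV)
m=((t.max(2)<75)).astype(np.uint8)*255
m[:190]=0;m[380:]=0;m[:,:160]=0;m[:,280:]=0
m=cv2.morphologyEx(m,cv2.MORPH_OPEN,np.ones((3,3)))
pts=np.argwhere(m)[:,::-1].astype(np.float32)
r=cv2.minAreaRect(pts);box=cv2.boxPoints(r);print(r,box.round(1).tolist())
W=np.array([onz(T,*b,20) for b in box]);print(W.round(1));print(np.linalg.norm(W-np.roll(W,-1,0),axis=1))
v=cv2.resize(t[190:380,150:290],None,fx=3.1,fy=3.1,interpolation=2)
cv2.imwrite('pics/c3.png',np.hstack([v,cv2.cvtColor(cv2.resize(m[190:380,150:290],(v.shape[1],v.shape[0])),8)])[:, :800])
```

```text
nest (array([631.4, -74.3, 139. ]), np.float64(2.5)) [632.3 -74.9 140. ] [628.8 -75.4 140. ]
lone (array([ 503.4, -237.9,   79.1]), np.float64(3.1)) [ 504.6 -238.5   80. ] [ 501.2 -238.    80. ]
blue [585.3  27.5  80. ] [588.9  27.1  60. ]
turq [515.7 -52.3  80. ] [517.8 -54.3  60. ]
purple [ 627.9 -170.8   80. ] [ 632.4 -175.2   60. ]
((217.39273071289062, 282.74591064453125), (148.42514038085938, 79.51040649414062), 88.36341857910156) [[175.5, 209.6999969482422], [255.0, 207.39999389648438], [259.29998779296875, 355.79998779296875], [179.8000030517578, 358.1000061035156]]
[[638.5 319.2  20. ]
 [643.8 169.9  20. ]
 [370.3 155.3  20. ]
 [365.4 298.3  20. ]]
[149.38162147 273.87953315 143.03789902 273.90583078]
```

View pics/c3.png

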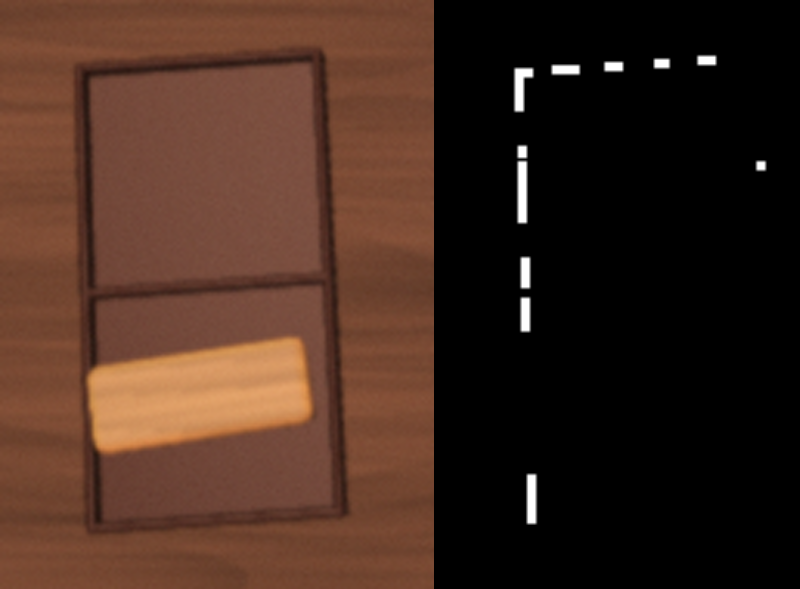

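```bash
cat >> h.py <<'E'
from scipy.spatial.transform import Rotation as Rn
def q(yaw): return (Rn.from_euler('z',yaw,degrees=True)*Rn.from_euler('x',180,degrees=True)).as_quat()
E
python3 - <<'E'
from plant import bot
from h import *
T=bot.get_calibration('top');S=bot.get_calibration('side')
f=lambda a:(a[0]/3.1+150-.3,a[1]/3.1+190-.3)
O=np.array([onz(T,*f(a),22) for a in((76,65),(322,50),(346,515),(90,530))])
print(O.round(1),np.linalg.norm(O-np.roll(O,-1,0),axis=1).round(1),O.mean(0))
ex=((O[2]+O[3])-(O[0]+O[1]));ex/=np.linalg.norm(ex)
c=O.mean(0)-68.5*ex;c[2]=6;print('ex',ex,'empty',c)
F=np.array([onz(T,*f(a),6) for a in((94,73),(315,60),(321,278),(97,288))]);print('floor c',F.mean(0),np.linalg.norm(F-np.roll(F,-1,0),axis=1).round(1))
print('side px of tray ctr',proj(S,c), 'brush',proj(S,c+137*ex))
for yaw in(-45,135,-60,0,45,180):
  for p in([631,-75,91],[631,-75,270],[c[0],c[1],37],[c[0],c[1],220]):
    j=bot.solve_ik(p,q(yaw)); print(yaw,p[2],None if j is None else np.round(j,2))
E
```

```text
[[636.1 321.   22. ]
 [646.4 172.4  22. ]
 [370.3 151.4  22. ]
 [360.9 299.4  22. ]] [148.9 276.9 148.3 276.1] [503.41103413 236.06383433  22.        ]
ex [-0.99702    -0.07714345  0.        ] empty [571.70690438 241.34816089   6.        ]
floor c [572.62148849 242.47843924   6.        ] [135.8 134.5 134.7 132.4]
side px of tray ctr [254.7258944  231.21683693] brush [189.65235201 255.1586348 ]
-45 91 [ 0.19  0.41 -0.25  0.   -0.92  0.6 ]
-45 270 [ 0.19  0.27 -0.01  0.   -1.29  0.6 ]
-45 37 [ 0.71  0.45 -0.33  0.   -0.79  0.07]
-45 220 [ 0.71  0.27 -0.12  0.   -1.17  0.07]
135 91 [ 0.19  0.41 -0.25 -0.   -0.92 -2.54]
135 270 [ 0.19  0.27 -0.01 -0.   -1.29 -2.54]
135 37 None
135 220 None
-60 91 [ 0.19  0.41 -0.25  0.   -0.92  0.34]
-60 270 [ 0.19  0.27 -0.01  0.   -1.29  0.34]
-60 37 [ 0.71  0.45 -0.33  0.   -0.79 -0.19]
-60 220 [ 0.71  0.27 -0.12  0.   -1.17 -0.19]
0 91 [ 0.19  0.41 -0.25  0.   -0.92  1.38]
0 270 [ 0.19  0.27 -0.01  0.   -1.29  1.38]
0 37 [ 0.71  0.45 -0.33  0.   -0.79  0.86]
0 220 [ 0.71  0.27 -0.12  0.   -1.17  0.86]
45 91 [ 0.19  0.41 -0.25  0.   -0.92  2.17]
45 270 [ 0.19  0.27 -0.01  0.   -1.29  2.17]
45 37 [ 0.71  0.45 -0.33  0.   -0.79  1.64]
45 220 [ 0.71  0.27 -0.12  0.   -1.17  1.64]
180 91 [ 0.19  0.41 -0.25 -0.   -0.92 -1.76]
180 270 [ 0.19  0.27 -0.01 -0.   -1.29 -1.76]
180 37 [ 0.71  0.45 -0.33 -0.   -0.79 -2.28]
180 220 [ 0.71  0.27 -0.12 -0.   -1.17 -2.28]
```

The tray fits its given size (149 x 277 mm measured, 150 x 280 given), and its empty compartment is centred near (572, 242). The nest axis is near (631, -75); the two views miss each other by 2.5 mm.

The candidates in the top image:
- **Grey stack (393,199):** about 139 mm tall. It is the only metal cup standing on another, so it is the nest.
- **Single grey cup (484,280):** the lone bystander.
- **Turquoise (377,272), blue (331,233) and purple (443,210):** look-alikes.

The enlarged crop shows the stack's upper body above a seam. Next I'll hover over it and check with the wrist camera.

Run:
```python
from plant import bot
from h import *
bot.move_ptp([631,-75,270],q(-45))
s=bot.read_state();im=bot.camera('wrist')
cv2.imwrite('pics/w1.png',im[:,:,::-1])
c=bot.get_calibration('wrist');print(s['t'],s['tcp_pos'],s['eef_rot'],s['contact_force'])
M=np.eye(4);M[:3,:3]=Rn.from_quat(s['eef_rot']).as_matrix();M[:3,3]=s['tcp_pos']
V=np.linalg.inv(M@np.array(c['T_tool_cam']));c['view']=V
np.save('w1.npy',V)
print([proj(c,[631,-75,z]).round(1) for z in(140,80,0)])
```

```text
2.8833 [631.13914007 -74.19167831 269.91468197] [ 9.24083617e-01 -3.82190355e-01 -4.58856814e-05 -7.03017899e-06] [ 0.15036032 -0.65752056  0.44138251]
[array([319. , 225.4]), array([318.8, 207.6]), array([318.7, 191.1])]
```

View pics/w1.png

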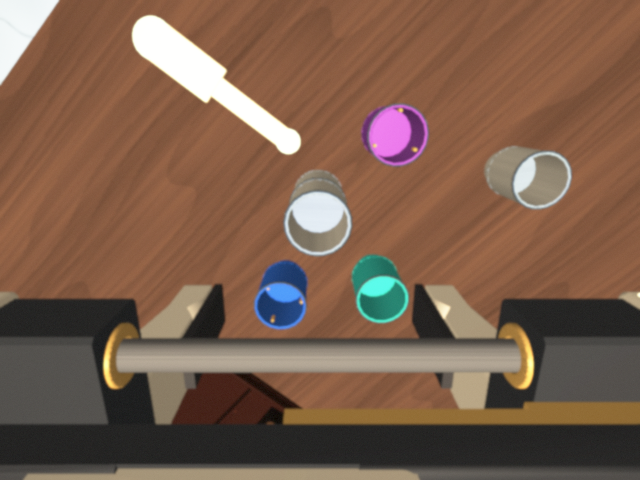

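The wrist image shows the nest's rim centred at (318, 222.5), and I predicted (319, 225). I'll cast that ray and then grasp.

Run:
```python
from plant import bot
from h import *
c=bot.get_calibration('wrist');c['view']=np.load('w1.npy')
p=onz(c,318,222.5,140);print(p)
t=np.mean([[632.3,-74.9],[628.8,-75.4],p[:2]],0);print(t)
if np.linalg.norm(p[:2]-[631,-75])>6: raise SystemExit
bot.line_to([t[0],t[1],160],120)
bot.line_to([t[0],t[1],91],60)
s=bot.read_state();print(s['t'],s['tcp_pos'],s['contact_force'])
bot.move_gripper(45,30)
bot.pause(.3)
s=bot.read_state();print(s['t'],s['width'],s['tcp_pos'],s['contact_force'],s['moment'])
cv2.imwrite('pics/s2.png',bot.camera('side')[:,:,::-1])
```

```text
[633.20908874 -76.11328056 140.        ]
[631.43636291 -75.47109352]
5.3 [631.73614322 -75.44545104  91.48397445] [-0.11793654 -0.07367473  0.43425559]
6.2667 51.79287151010964 [631.70375773 -75.32913299  91.09971077] [1.40302765 1.17749934 0.6876039 ] [ 0.6831744  -0.51879295 -0.00692519]
```

View pics/s2.png

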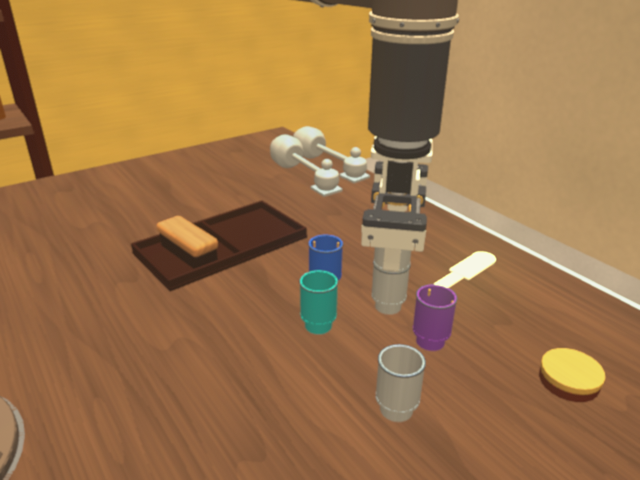

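The gripper has closed to 51.8 mm on a 53 mm body, so it holds the upper cup, and the nest still stands at (392, 280). Now I'll pull straight up slowly.

Run:
```python
from plant import bot
from h import *
p=bot.read_state()['tcp_pos']
bot.line_to([631.44,-75.47,121],25)
s=bot.read_state();print(s['t'],s['width'],s['tcp_pos'],s['contact_force'])
bot.line_to([631.44,-75.47,145],40)
bot.pause(.2)
s=bot.read_state();print(s['t'],s['width'],s['tcp_pos'],s['contact_force'])
cv2.imwrite('pics/s3.png',bot.camera('side')[:,:,::-1])
```

```text
7.6667 51.778614429094894 [631.3148402  -75.5115168  120.80144504] [-0.15061855  0.05743541 -2.97658218]
8.6167 52.06116163575776 [631.25293731 -75.4972757  144.67796285] [ 0.3379605  -0.29679993 -3.31128072]
```

View pics/s3.png

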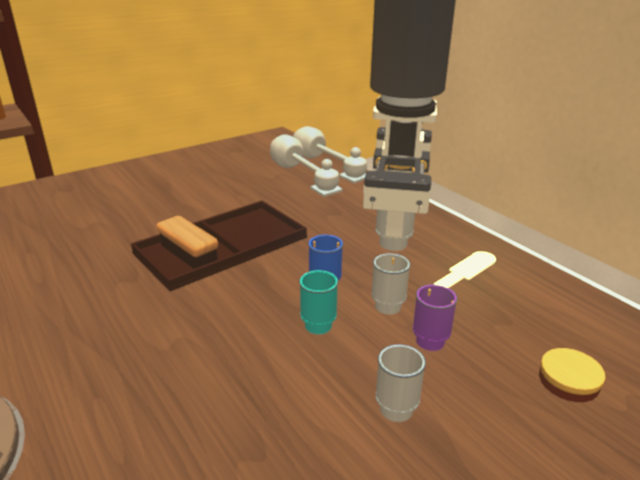

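The upper cup is free: the foot is visible at (395, 245), and the lower cup still stands alone at (391, 285). The load is 3.3 N, about one cup. I'll carry it high over to the tray.

Run:
```python
from plant import bot
from h import *
bot.line_to([631.4,-75.5,205],80)
bot.line_to([572,242,205],130)
bot.line_to([572,242,70],80)
bot.pause(.2)
s=bot.read_state();print(s['t'],s['width'],s['tcp_pos'],s['contact_force'],s['moment'])
cv2.imwrite('pics/s4.png',bot.camera('side')[:,:,::-1])
S=bot.get_calibration('side');print(proj(S,[*s['tcp_pos'][:2],s['tcp_pos'][2]-31]))
```

```text
14.2333 52.06711211476358 [572.08326157 242.09392304  70.27654935] [-0.32050131  0.05924985 -3.34381588] [ 0.01836913 -0.01152448 -0.0098486 ]
[253.72555841 215.43756524]
```

View pics/s4.png

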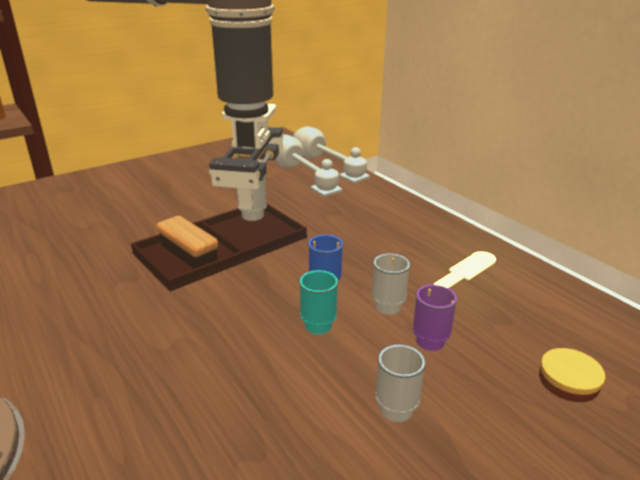

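The foot is at (253, 216), where I predicted it, so the cup has not slipped, and it is inside the empty compartment. I'll lower it until the force shows contact.

Run:
```python
from plant import bot
from h import *
bot.line_to([572,242,42],50)
z=42
while z>32:
    z-=1
    bot.line_to([572,242,z],20); 
    s=bot.read_state();print(z,s['tcp_pos'][2].round(2),s['contact_force'].round(2))
    if s['contact_force'][2]>0: break
bot.pause(.2)
s=bot.read_state();print(s['t'],s['contact_force'],s['moment'],s['width'])
```

```text
41 41.27 [-0.03 -0.48 -2.79]
40 40.0 [-0.35 -0.4  -2.64]
39 38.92 [-0.6  -0.62 -3.11]
38 37.92 [ 0.59 -0.08 -2.95]
37 37.12 [ 0.24  0.21 -2.11]
36 37.05 [-2.31 -1.68  5.56]
16.6917 [-2.44616379 -1.15840884  5.54408835] [-0.29402136  1.0666565  -0.0013972 ] 52.37240549242508
```

The cup touched down at TCP z = 37, as predicted. I'll release and back off.

Run:
```python
from plant import bot
from h import *
bot.line_to([572,242,36.7],20)
bot.move_gripper(60); bot.move_gripper(86)
s=bot.read_state();print(s['t'],s['width'],s['contact_force'])
bot.line_to([572,242,125],60)
bot.line_to([572,242,230],130)
bot.move_ptp([450,400,260],q(-45))
bot.pause(.2)
s=bot.read_state();print(s['t'],s['contact_force'])
t=bot.camera('top');cv2.imwrite('pics/t5.png',t[:,:,::-1])
cv2.imwrite('pics/s5.png',bot.camera('side')[:,:,::-1])
```

```text
18.05 85.80370038924464 [-0.21703066  1.21620991 -0.3007789 ]
21.6583 [-0.79979158 -0.5510879   0.08991568]
```

View pics/t5.png

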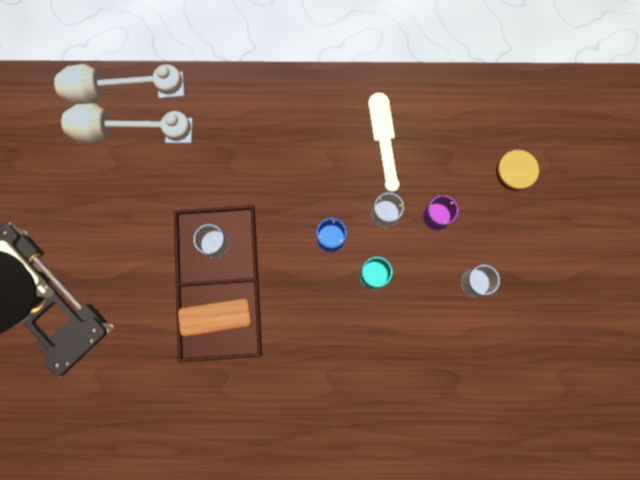

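View pics/s5.png

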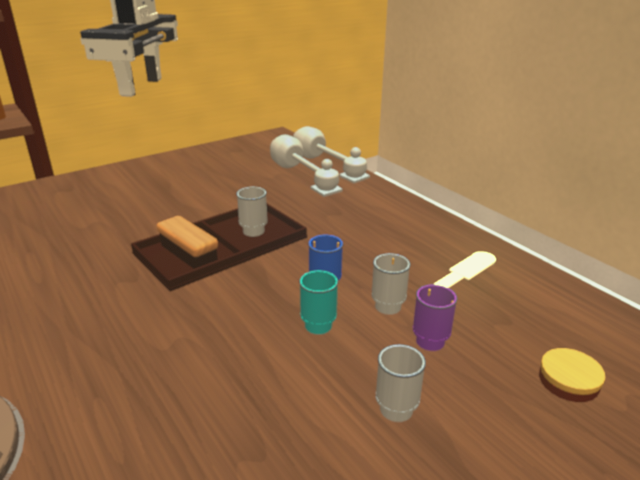

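The cup stands upright inside the empty compartment, at top (210, 240) and side (252, 211). The lower cup (side 391, 285) and the lone cup (side 400, 382) stand where they were. I'll check the rim positions numerically before handing in.

Run:
```python
from plant import bot
from h import *
T=bot.get_calibration('top');S=bot.get_calibration('side')
print(onz(T,209.5,239.5,86),onz(S,252,195,86)); print('low',onz(T,389,208.5,80),onz(S,391,265,80))
bot.close_job()
```

```text
[570.98668958 239.80748226  86.        ] [566.94829487 233.90235645  86.        ]
low [629.619709   -74.70969988  80.        ] [625.41385462 -78.27696622  80.        ]
the job is handed in; nothing more can be done
```

I pulled the upper metal cup straight up out of the nest, carried it over and stood it upright on the floor of the tray's empty compartment. Then I backed the arm away and handed the job in at about 22 s; no verdict is reported.

- **Lift:** the load after the lift was about 3.3 N, the weight of one cup, and the side view showed the lower cup still standing alone.
- **Set-down:** the cup touched the floor at TCP z = 37 mm, as predicted, with about 6 N of force on the tool. I opened the gripper only after that.
- **Final position:** the cup's rim measures near (571, 240) mm from the top view and (567, 234) mm from the side view. The compartment centre is about (572, 242) mm. The two views disagree by about 7 mm, partly because I read the rim positions by eye, but both are well inside the limits.
- **Other cups:** the lower cup measures near (630, -75) mm from the top view and (625, -78) mm from the side view, against (631, -75) mm at the start. It and the lone cup both look upright and unmoved. I checked the lone cup only by eye at the end.

No check failed.

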